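# Set the jig's sliding leg to its mark and cam it shut

## Robot

A 6-joint arm with a two-finger parallel gripper is mounted at the origin on the work surface. World frame = base frame: x ahead of the robot, y to its left, z up, the work surface at z = 0. Lengths are in mm, angles in degrees, forces in N, time in s.
With the tool pointing down it reaches from about 300 to 850 mm from the base axis. Payload 4.2 kg.
Tool frame: the origin (TCP) lies between the finger pads; the fingertips stand ahead of it and the grasp point (between the pads) lies 3 mm ahead of it (nose_length is the z of the fingertips in the tool frame, in mm); z points along the fingers, y is the line along which they close (so a half turn about z gives the same grasp; the last joint's range is limited). The gripper opens to 91 mm and grips with 3 to 60 N. Pads are 32 mm wide; open, the fingers measure 118 mm over their backs; the gripper's body (76 mm by 178 mm) begins 60 mm behind the grasp point.
Start: joints at [-1.146, 18.312, 89.639, -0, 72.044, -1.146], TCP at [575.016, 0, 214.576] pointing down, gripper open.
Joint ranges: [-177.97, 177.97], [-48.28, 115.42], [12.27, 149.76], [-77.06, 257.06], [2.81, 150.46], [-146.56, 146.56]. Speed limits (degrees/s): [147.25, 147.25, 180, 180, 180, 180].

## Interface

Orientations are given as [roll, pitch, yaw] about the fixed x, y, z axes, in that order (R = Rz(yaw) Ry(pitch) Rx(roll)).
In Python, from workcell import state, grab_frame, camera_params, job_done, nose_length gives the robot as it stands.
- The arm moves only by the tool step_arm, never from a script. Its argument "plan" is a list that holds one entry, the list of rows, each a list of 5 numbers: the shift along the tool's x, y, z in cm, then the turn about the tool's z in rad, then the opening, from 0 (shut) to 1 (fully open). In form: [[[x, y, z, turn, gripper], ...]]. A call has 1 to 20 rows; each row is the pose to reach, as a shift and turn from the pose commanded when the call began, along the tool's axes at that moment; what a row does not reach only later rows make up. A row lasts 1/8 s, in which the tool goes at most 62.5 mm and 10.7 degrees, less where a joint would pass 70% of its speed; a pose out of reach is approached as far as the arm can. A call with a gripper value outside its range is refused whole. The fingers move at their own pace and stop on an object; "newtons" is the grip in N (left out, the last holds). Time passes only in rows, so rows that repeat a pose let the fingers close. It gives the time, the measured TCP pose, the force, the opening and the grip force at its end, in the units of the state.
- state(): the state, without advancing time (a new reading comes with each control period).
- grab_frame(name): name is "scene" or "side" or "wrist"; returns the picture (384x512x3 uint8, blue, green, red); there is no depth.
- camera_params(name): a dict with "camera_matrix" (3x3 intrinsics, pixels), "k1" (the pictures are not rectified: a ray, as slopes to the right and down, at radius r is drawn at 1 + k1 r^2 times it, then the intrinsics apply), "R" (3x3) and "t" (3): a world point X has camera coordinates R X + t; the wrist camera has in their place "mount" (4x4, takes a point from camera to tool coordinates, whose origin is the TCP and whose axes are the flange's). Camera axes: x right, y down, z forward; pixel columns grow to the right and rows downward; lengths in mm; the calibration is good to about 2 mm. A picture is of the moment at which its call begins: read the wrist's pose just before it. camera_params takes no time and is no camera call.
- job_done(): hands the job in; it is judged then, once.
The state is a dict: "time_s": time; "qpos": joint angles; "qvel": joint speeds; "effort": joint torques, N m; "ee_pos": TCP position; "ee_rot": TCP orientation; "force": force on the tool from outside, world axes, zero at the start; "torque": the same for the moment, N m; "gripper_width": finger opening in mm; "gripper_force": force on a finger pad.
Only numpy, scipy, OpenCV 4.12 (cv2) and the standard library are available. Lean on these libraries where they do the work, as an engineer would, in place of code of your own. Each camera call takes 0.05 s, during which the arm holds its last target. There are 200 camera calls.

## Task

On the jig that clamps the cylinder head, grip the sliding leg by its round knob and draw it out against its light spring until its pointer lines up with the clip-on length mark. Only then, still gripping the knob with the leg at the mark, sweep the cam lever round until it is fully closed, and finish while holding: keep gripping the knob, leg at the mark, lever closed. Leave the plug cap, the washer stack and the wrench where they lie.

Things in the scene. Friction and masses are not known exactly. Their poses are not given: they have to be found in the camera images.
- channel (a point): Middle of the jig's fixed aluminium channel, 24 mm above the bench (all heights are above the bench). Axes: z up, y along the channel the way the leg is drawn out, x across it to the pointer's side. Channel 60 mm wide, 24 mm high, from y -145 to +100 mm.
- head_top (a point): Middle of the top of the finned aluminium cylinder head, 80 mm high, 100 x 95 mm, at the channel's -y end on a fixed pine block 130 mm square (a plug boss on it reaches 90 mm). The toggle clamp behind it is up to 120 mm high and its grip reaches 160 mm further in -y.
- knob_axis (a point): Centre of the leg's knob: black upright cylinder, 28 mm diameter, 50 mm tall (44 to 94 mm high, this point 69 mm). It rides on the leg and swivels freely about its upright axis, so the hand can turn about it without moving the leg. Free all round but for the lever's fin: grip from above at any yaw that misses the fin.
- leg (a joint): How far the leg is drawn out along the channel's +y, m: 0 (start, fully in) to 0.15. Dark steel bar in the channel, rubber foot at its outer end. A spring pulls it in with 2.5 to 4 N, also when the lever is closed, so it slides back if let go; friction about 1 N.
- pointer (a point): Tip of the pointer, a dark finger 8 mm wide that sticks out of the leg over the channel's edge, 48 mm from the knob's axis in the channel's +x, level with that axis along the channel, 30 mm high.
- mark_tip (a point): Tip of the length mark: fixed steel clip, 20 mm wide, over the channel's +x edge, with an upright plate pointing at the channel, 5 mm thick, 28 mm long, 45 mm high. Axes as channel. The leg is at the mark when the pointer has the same place along the channel's y as this point; nothing stops it there. This is 60 to 130 mm out from the start.
- lever (a joint): Angle of the cam lever about the knob's axis, rad: 0 open, 1.0 fully closed (hard stop). Starts at 0 to 0.25, stays where left (friction 0.06 N m), rides on the leg. Closed it points along the channel's +y; at value v it points (1.0 - v) rad counter-clockwise from there seen from above (towards -x). It closes clockwise.
- fin (a point): Centre of the lever's upright steel fin, 50 mm from the knob's axis, 63 mm high. Fin 8 mm thick, radial from 20 to 77 mm, with a round 14 mm post at its end (85 mm out), 42 to 85 mm high; a low arm (35 to 42 mm high) joins it to the hub. A finger gripping the knob on the fin's counter-clockwise side sweeps it along as the hand turns clockwise.
- plug_cap: Loose black plastic spark plug cap, an elbow 36 mm tall, 27 mm in diameter, with a side spout reaching 36 mm; origin under its centre. Leave alone.
- washers: Loose stack of copper washers (24 mm) on a dowel 44 mm high with a 45 mm square wooden foot; origin under its centre. Leave alone.
- wrench: Loose chrome stubby wrench, 110 mm long, lying flat along its x axis; origin under its centre. Leave alone.
There are look-alikes about, which are no part of the job. Of the things that look like the part that bears mark_tip, the middle-sized one is meant.

How it is judged (in metres and radians):
On the way, in this order (a step that is already met when the one before it is completed fails the run):
1. the leg is at the mark, held by the knob, with the lever still open (y of pointer in the frame of mark_tip between -0.005 and 0.005 m and contact force between the fingers and knob above 2 N and value of joint lever below 0.5 rad), for 0.2 s.
2. the lever is closed while the knob is held with the leg at the mark (y of pointer in the frame of mark_tip between -0.005 and 0.005 m and contact force between the fingers and knob above 2 N and value of joint lever above 0.9 rad), for 0.2 s.
At the end, for the whole second after the job is handed in: The fingers still grip the knob (over 2 N), the leg is still, with its pointer within 5 mm of the mark along the channel, and the lever is closed (over 0.9 of its 1.0 rad) (all of step 2 and velocity of joint leg between -0.01 and 0.01 m/s); the arm keeps its last pose, push and grip.
It fails at once if the lever is swung past half way while the knob is not gripped or the leg is over 9 mm off the mark (value of joint lever above 0.5 rad and (contact force between the fingers and knob below 0.5 N or y of pointer in the frame of mark_tip above 0.009 m or y of pointer in the frame of mark_tip below -0.009 m)).
It fails at once if the plug cap, washer stack or wrench is moved by over 20 mm (distance of any of plug_cap, washers, wrench from where it was at the start of the episode above 0.02 m).
It also fails if it takes over 42 s, if anything falls off the work surface, if the arm or the gripper's body presses on something with over 40 N, if the wrist force passes 120 N, or if a joint passes its speed limit or range.

## Working session

There is one attempt and no reset: what is moved stays moved. The work goes in short steps, Python scripts to look and compute and a tool call to move; the robot and the scene stay as the last step left them, time stands still between calls to the robot, and variables do not carry over. Pictures are saved under pics/ and viewed, at most 10 in all, crops included, and the job is handed in when it is done.

Besides the shell and the picture viewer there is one more tool, called after "Call:" as name(argument=value, ...) on one line, values as JSON. step_arm: Moves the arm, as the interface text tells. Its arguments: {"type":"object","properties":{"plan":{"type":"array","items":{"type":"array","items":{"type":"array","items":{"type":"number"}}}},"newtons":{"type":"number"}},"required":["plan"]}

```bash
mkdir -p pics; cat > h.py <<'E'
import numpy as np, cv2
from workcell import *
from scipy.spatial.transform import Rotation as Ro
def cam(n, s=None):
    p=camera_params(n); K=np.array(p["camera_matrix"])
    if "R" in p: R=np.array(p["R"]); t=np.array(p["t"])
    else:
        s=s or state(); M=np.array(p["mount"]); T=np.eye(4)
        T[:3,:3]=Ro.from_euler('xyz',s["ee_rot"],degrees=True).as_matrix(); T[:3,3]=s["ee_pos"]
        W=np.linalg.inv(T@M); R=W[:3,:3]; t=W[:3,3]
    return K,p["k1"],R,t
def ray(c,u,v):
    K,k,R,t=c
    d=np.array([(u-K[0,2])/K[0,0],(v-K[1,2])/K[1,1]]); x=d.copy()
    for _ in range(20): x=d/(1+k*(x@x))
    return -R.T@t, R.T@np.array([x[0],x[1],1])
def onz(c,u,v,z):
    o,d=ray(c,u,v); return o+d*(z-o[2])/d[2]
def proj(c,X):
    K,k,R,t=c; p=R@np.array(X,float)+t; x=p[:2]/p[2]; x=x*(1+k*(x@x))
    return K[0,0]*x[0]+K[0,2],K[1,1]*x[1]+K[1,2]
def two(c1,p1,c2,p2):
    o,d=ray(c1,*p1); q,e=ray(c2,*p2)
    a=np.linalg.lstsq(np.c_[d,-e],q-o,rcond=None)[0]
    A=o+a[0]*d;B=q+a[1]*e; return (A+B)/2,np.linalg.norm(A-B)
E
python3 - <<'E'
from h import *
s=state(); print(s["ee_rot"],s["ee_pos"],nose_length if not callable(nose_length) else nose_length())
for n in("scene","side","wrist"):
    cv2.imwrite(f"pics/{n}.png",grab_frame(n))
a=[cv2.imread(f"pics/{n}.png") for n in("scene","side")]
for n,i in zip(("scene","side"),a): cv2.imwrite(f"pics/{n}L.png",cv2.resize(i,(800,600),interpolation=cv2.INTER_CUBIC))
E
```

```text
[-1.79899572e+02 -1.70695709e-03  9.00030738e+01] [5.74489129e+02 3.02109711e-02 2.13734968e+02] 22.0
```

View pics/sceneL.png

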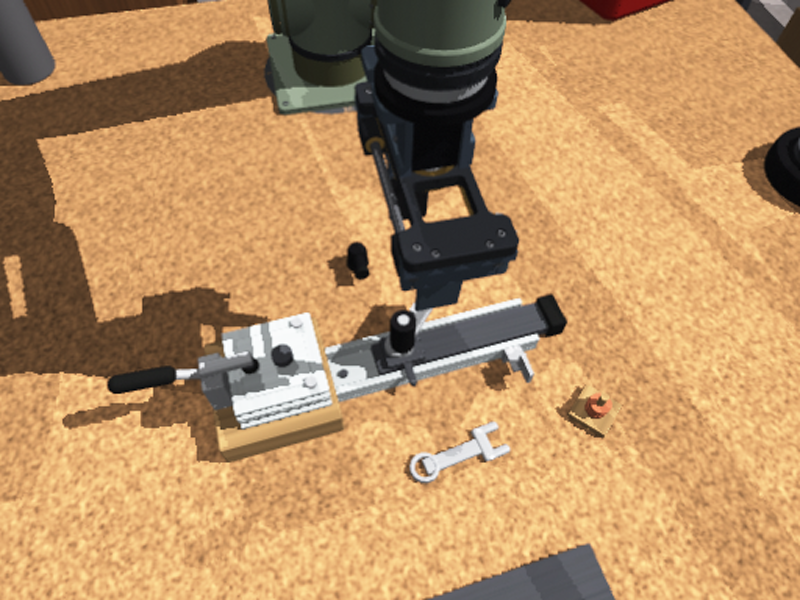

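View pics/sideL.png

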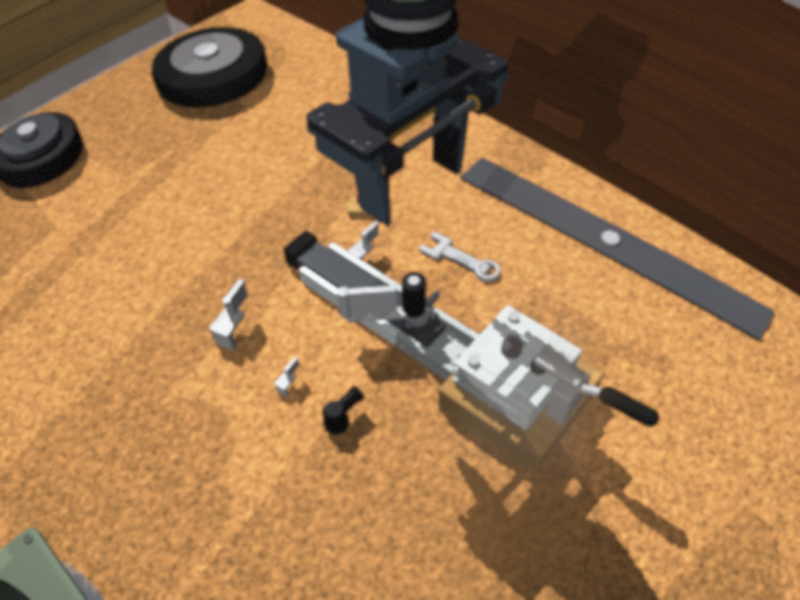

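View pics/wrist.png

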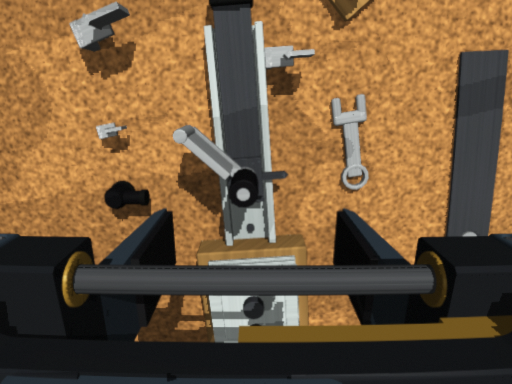

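```bash
python3 - <<'E'
from h import *
w=cv2.imread("pics/wrist.png")
cr=w[30:250,170:390]; sc=cv2.imread("pics/scene.png")[180:260,230:370]
A=cv2.resize(cr,(600,600),interpolation=cv2.INTER_CUBIC)
cv2.imwrite("pics/crop1.png",A)
c=cam("wrist"); o,d=ray(c,256,192); print("cam",o,d)
k=onz(c,243,194,94); print("knob",k)
print("ch edges L", onz(c,208,28,24),onz(c,228,243,24)); print("R",onz(c,263,24,24),onz(c,273,240,24))
print("mark", onz(c,295,53,45),onz(c,313,53,45)); print("pointer",onz(c,287,175,30))
print("lever post top",onz(c,182,134,85))
for n,p in(("big",(97,25)),("small",(110,130)),("cap",(120,195)),("wrench",(350,145))): print(n,onz(c,*p,20))
E
```

```text
cam [576.70143357  76.61700556 384.68597006] [ 0.00414676 -0.2872651  -0.95793456]
knob [565.89357982 -12.50734415  94.        ]
ch edges L [529.00042981 142.74865455  24.        ] [544.62749998 -95.83356792  24.        ]
R [584.99658999 146.40140854  24.        ] [598.84322607 -91.78238543  24.        ]
mark [615.8688549  116.11837324  45.        ] [633.45067538 116.2491795   45.        ]
pointer [612.74816893  -9.92558355  30.        ]
lever post top [510.30377752  41.9428232   85.        ]
big [412.44314941 148.37996298  20.        ]
small [415.00924733  39.31739562  20.        ]
cap [418.07979445 -36.67612587  20.        ]
wrench [683.6674619   22.42240453  20.        ]
```

View pics/crop1.png

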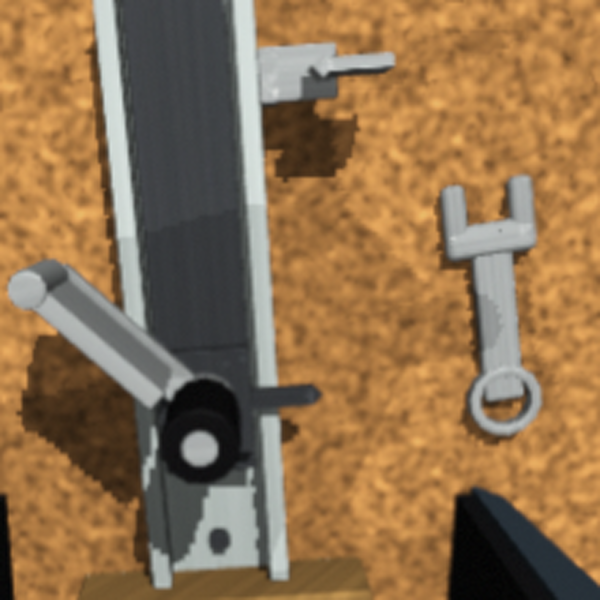

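The wrist crop shows knob top at wrist px (243,194), pointer tip at (287,175), lever post at (182,134), and a clip on the channel edge with its plate at about (295..313,53).

Clip candidates (wrist px): big (97,25), small (110,130) and middle-sized (290,57). The middle-sized one is meant. It is also the only one clipped on the channel, and the crop confirms it.

From the measurements the leg has to come out about 125 mm along (-0.06, 1.0). I approach with the closing line at about 35°/215°, which keeps the fingers clear of the fin at 136°.

Call:
step_arm(plan=[[[-0.6, -0.4, 0, -0.18, 0.65], [-1.25, -0.9, 0, -0.36, 0.65], [-1.25, -0.9, 0, -0.5, 0.65], [-1.25, -0.9, 2, -0.61, 0.65], [-1.25, -0.9, 5, -0.61, 0.65], [-1.25, -0.9, 8, -0.61, 0.65], [-1.25, -0.9, 8, -0.61, 0.65]]], newtons=30)

```text
time_s: 1.02
ee_pos: [564.1, -12.4, 132.3]
ee_rot: [-179.7, -0.2, 125.0]
force: [1.3, 0.1, 1.0]
gripper_width: 59.2
gripper_force: 0.0
```

```bash
python3 - <<'E'
from h import *
s=state(); print(s["ee_rot"],s["ee_pos"],s["gripper_width"])
w=grab_frame("wrist"); c=cam("wrist",s)
a=grab_frame("scene")
B=cv2.resize(a[170:290,190:390],None,fx=2.9,fy=2.9,interpolation=cv2.INTER_CUBIC)[:, :]
v=np.vstack([cv2.resize(w,(400,300)),np.zeros((0,400,3),np.uint8)])
cv2.imwrite("pics/w2.png",w); print([proj(c,X) for X in((566,-12.5,94),(624,116.5,45))])
E
```

```text
[-179.73211645   -0.2017385   124.9507127 ] [564.10389827 -12.44471976 132.29076984] 59.20600333925191
[(np.float64(255.66300465103163), np.float64(212.36168993124096)), (np.float64(412.654032130052), np.float64(102.36241794214382))]
```

View pics/w2.png

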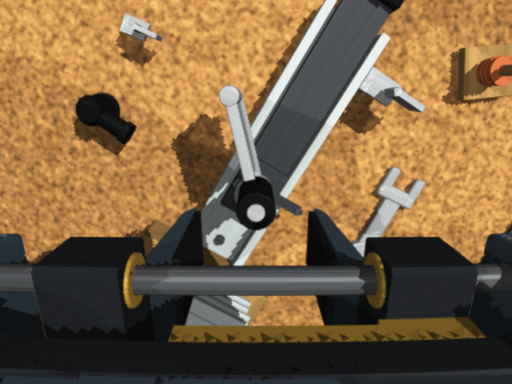

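The wrist picture shows the knob dot at (257,212) against a predicted (256,212), and the mark plate at about (400–422,94–107) against a predicted (413,102). Both agree, and the fingers clear the fin. I descend and grip.

Call:
step_arm(plan=[[[-0.1, 0.15, 2, 0, 0.65], [-0.1, 0.15, 4, 0, 0.65], [-0.1, 0.15, 6, 0, 0.65], [-0.1, 0.15, 6, 0, 0.65], [-0.1, 0.15, 6, 0, 0.2], [-0.1, 0.15, 6, 0, 0.2], [-0.1, 0.15, 6, 0, 0.2], [-0.1, 0.15, 6, 0, 0.2], [-0.1, 0.15, 6, 0, 0.2]]], newtons=30)

```text
time_s: 2.25
ee_pos: [566.3, -13.2, 75.2]
ee_rot: [-179.8, -0.0, 125.0]
force: [-4.2, -1.7, 5.5]
gripper_width: 27.4
gripper_force: 30.0
```

```bash
python3 - <<'E'
from h import *
s=state(); print(s["ee_rot"],s["ee_pos"],s["gripper_width"],s["gripper_force"],s["force"])
p=np.array(s["ee_pos"]); th=np.radians(93.5); u=np.array([np.cos(th),np.sin(th)])
for m in((616,116),(633,116.3)): print((np.array(m)-p[:2])@u)
R=Ro.from_euler('xyz',s["ee_rot"],degrees=True).as_matrix()
print(R.T@np.r_[u,0])
E
```

```text
[-1.79813034e+02 -3.50438567e-02  1.24989162e+02] [566.26991236 -13.17058011  75.16074796] 27.418933743469363 29.99883323907852 [-4.17641686 -1.72742889  5.53395408]
125.89370171475711
125.1553169821911
[ 0.85273883  0.52233619 -0.00118292]
```

Gripped at 30 N, with the opening at 27.4 mm. I draw 120 mm now, then look.

Call:
step_arm(plan=[[[0.85, 0.52, 0, 0, 0.2], [1.71, 1.04, 0, 0, 0.2], [2.56, 1.57, 0, 0, 0.2], [3.41, 2.09, 0, 0, 0.2], [4.26, 2.61, 0, 0, 0.2], [5.12, 3.13, 0, 0, 0.2], [5.97, 3.66, 0, 0, 0.2], [6.82, 4.18, 0, 0, 0.2], [7.67, 4.7, 0, 0, 0.2], [8.53, 5.22, 0, 0, 0.2], [9.38, 5.75, 0, 0, 0.2], [10.23, 6.27, 0, 0, 0.2], [10.23, 6.27, 0, 0, 0.2], [10.23, 6.27, 0, 0, 0.2]]])

```text
time_s: 4.0
ee_pos: [557.6, 106.3, 75.1]
ee_rot: [-179.6, -0.1, 125.0]
force: [-7.0, -3.6, 8.6]
gripper_width: 27.4
gripper_force: 30.0
```

```bash
python3 - <<'E'
from h import *
s=state(); print(s["ee_rot"],s["ee_pos"],s["gripper_width"],s["gripper_force"],s["force"])
a=grab_frame("scene"); cv2.imwrite("pics/s3.png",a)
c=cam("scene"); u,v=map(int,proj(c,(615,116,35))); print(u,v)
w=grab_frame("wrist");cv2.imwrite("pics/w3.png",w)
x0,y0=u-45,v-50
A=cv2.resize(a[y0:y0+80,x0:x0+80],(400,400),interpolation=cv2.INTER_CUBIC)
cw=cam("wrist",s); uw,vw=map(int,proj(cw,(615,116,40))); print(uw,vw,x0,y0)
cv2.imwrite("pics/c3.png",np.hstack([A,cv2.resize(w,(400,300))[np.r_[0:300,[299]*100]]]))
E
```

```text
[-1.79646025e+02 -9.46078167e-02  1.24995092e+02] [557.6305096  106.33999828  75.11735865] 27.439436155006597 30.006336271762848 [-7.0386417  -3.61758128  8.59924107]
334 233
329 246 289 183
```

View pics/c3.png

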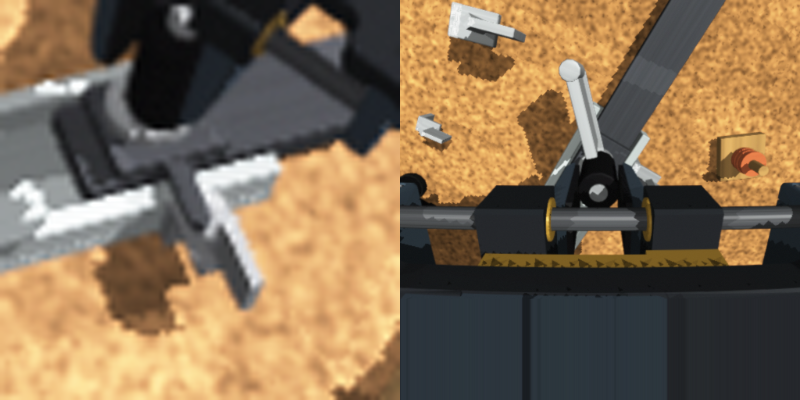

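The crop shows the pointer tip at scene px (329,227), just short of the mark plate, whose top edge runs about (332,225)–(340,237). The lever is still open. I compute the remaining distance.

```bash
python3 - <<'E'
from h import *
c=cam("scene"); p=np.array(state()["ee_pos"]); th=np.radians(93.5); u=np.array([np.cos(th),np.sin(th)]);v=np.array([u[1],-u[0]])
f=lambda n,X:print(n,np.round(X,1),"y'",((X[:2]-p[:2])@u).round(1),"x'",((X[:2]-p[:2])@v).round(1))
f("ptr",onz(c,328.5,227,30)); f("plateOut",onz(c,340.3,237.5,45)); f("plateIn",onz(c,331.5,225,45))
# two view of plate outer top: first wrist picture and scene
K=cam("wrist")
s={"ee_rot":[-179.899572,-0.0017,90.003],"ee_pos":[574.489,0.03,213.735]}
c1=cam("wrist",s); X,e=two(c1,(170+392*.3667,30+61*.3667),c,(340.3,237.5)); print(e); f("tri",X)
s2={"ee_rot":[-179.732,-0.2017,124.951],"ee_pos":[564.104,-12.445,132.29]}
c2=cam("wrist",s2)
for px in((400,95),(422,107)): f("w2",onz(c2,*px,45))
X,e=two(c2,(422,107),c,(340.3,237.5)); print(e); f("tri2",X)
# scene systematic: knob top dot in scene crop (180,17)
f("knobdot",onz(c,289+180/5,183+17/5,94))
E
```

```text
ptr [597.9 111.4  30. ] y' 2.7 x' 40.5
plateOut [628.2 119.5  45. ] y' 8.9 x' 71.2
plateIn [602.1 112.6  45. ] y' 3.7 x' 44.8
1.27881832890402
tri [631.6 115.7  53.7] y' 4.9 x' 74.4
w2 [612.2 114.8  45. ] y' 5.2 x' 55.0
w2 [632.4 118.2  45. ] y' 7.4 x' 75.3
0.7068413375094335
tri2 [630.3 117.2  50.1] y' 6.6 x' 73.2
knobdot [552.  108.7  94. ] y' 2.8 x' -5.5
```

Call:
step_arm(plan=[[[0.24, 0.15, 0, 0, 0.2], [0.48, 0.3, 0, 0, 0.2], [0.48, 0.3, 0, 0, 0.2], [0.48, 0.3, 0, 0, 0.2]]])

```text
time_s: 4.6
ee_pos: [557.2, 111.7, 75.1]
ee_rot: [-179.6, -0.1, 125.0]
force: [-7.6, -3.8, 8.4]
gripper_width: 27.2
gripper_force: 30.0
```

```bash
python3 - <<'E'
from h import *
s=state(); print(s["ee_rot"],s["ee_pos"],s["gripper_force"],s["force"])
a=grab_frame("scene"); b=grab_frame("side")
cv2.imwrite("pics/s4.png",a); cv2.imwrite("pics/d4.png",b)
u,v=map(int,proj(cam("side"),(615,116,35))); print(u,v); x0,y0=max(u-30,0),max(v-30,0)
A=cv2.resize(a[205:250,305:350],(400,400),interpolation=cv2.INTER_CUBIC)
B=cv2.resize(b[y0:y0+60,x0:x0+60],(400,400),interpolation=cv2.INTER_CUBIC); print(x0,y0)
cv2.imwrite("pics/c4.png",np.hstack([A,B]))
E
```

```text
[-1.79621613e+02 -8.78757572e-02  1.24986977e+02] [557.22108057 111.69642302  75.11366441] 30.00834435224533 [-7.61599554 -3.80196904  8.37933345]
235 151
205 121
```

View pics/c4.png

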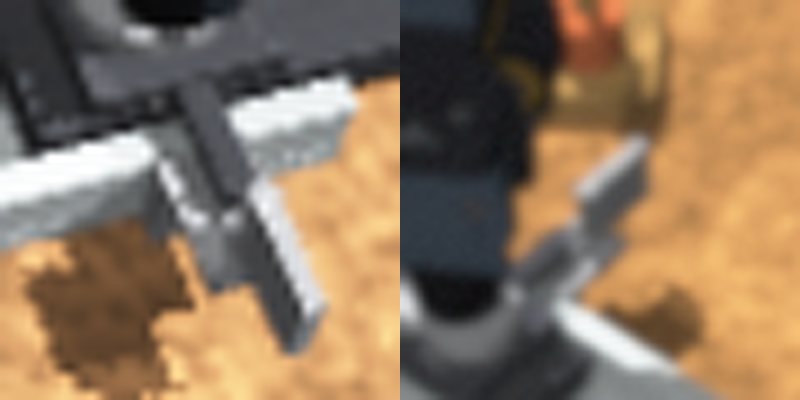

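The left half (scene) shows the pointer running from crop (195,95) to (232,188), nearly collinear with the plate, whose top runs (258,190)–(312,310). The right half (side) also shows them in line. I check numerically.

```bash
python3 - <<'E'
from h import *
c=cam("scene"); d=cam("side"); p=np.array(state()["ee_pos"]); th=np.radians(93.5); u=np.array([np.cos(th),np.sin(th)]);v=np.array([u[1],-u[0]])
f=lambda n,X:print(n,np.round(X,1),"y'",((X[:2]-p[:2])@u).round(1),"x'",((X[:2]-p[:2])@v).round(1))
q=lambda x,y:(305+x/400*45,205+y/400*45); r=lambda x,y:(205+(x-400)/400*60,121+y/400*60)
for a,n,z in(((195,95),"ptr",31),((218,150),"ptr",31),((230,186),"ptr",31),((258,190),"in",45),((285,250),"mid",45),((312,308),"out",45)): f("S "+n,onz(c,*q(*a),z))
for a,n,z in(((530,265),"ptr",31),((575,240),"ptrtip",31),((582,188),"in",45),((612,162),"mid",45),((640,137),"out",45)): f("D "+n,onz(d,*r(*a),z))
E
```

```text
S ptr [575.9 115.8  31. ] y' 2.9 x' 18.8
S ptr [588.9 116.2  31. ] y' 2.6 x' 31.9
S ptr [597.2 115.9  31. ] y' 1.8 x' 40.2
S in [605.6 116.1  45. ] y' 1.4 x' 48.6
S mid [619.1 116.9  45. ] y' 1.4 x' 62.1
S out [632.  117.8  45. ] y' 1.5 x' 75.0
D ptr [584.4 116.4  31. ] y' 3.0 x' 27.3
D ptrtip [600.3 113.9  31. ] y' -0.5 x' 43.1
D in [607.8 117.4  45. ] y' 2.6 x' 50.8
D mid [621.2 118.5  45. ] y' 2.9 x' 64.3
D out [634.2 119.8  45. ] y' 3.4 x' 77.3
```

The two views straddle zero: pointer about 1 mm past in one, 1–2 mm short in the other. So the leg is at the mark. I sweep the lever now.

Call:
step_arm(plan=[[[0, 0, 0, 0, 0.2], [0, 0, 0, 0.09, 0.2], [0, 0, 0, 0.18, 0.2], [0, 0, 0, 0.27, 0.2], [0, 0, 0, 0.36, 0.2], [0, 0, 0, 0.45, 0.2], [0, 0, 0, 0.53, 0.2], [0, 0, 0, 0.61, 0.2], [0, 0, 0, 0.69, 0.2], [0, 0, 0, 0.77, 0.2], [0, 0, 0, 0.84, 0.2], [0, 0, 0, 0.91, 0.2], [0, 0, 0, 0.97, 0.2], [0, 0, 0, 1.02, 0.2], [0, 0, 0, 1.05, 0.2], [0, 0, 0, 1.05, 0.2]]])

```text
time_s: 6.7
ee_pos: [553.3, 111.3, 75.1]
ee_rot: [-179.3, 0.5, 64.8]
force: [-15.5, -4.6, 16.0]
gripper_width: 27.2
gripper_force: 30.7
```

```bash
python3 - <<'E'
from h import *
s=state(); print(s["ee_rot"],s["ee_pos"],s["gripper_force"],s["force"],s["torque"])
a=grab_frame("scene"); w=grab_frame("wrist")
cv2.imwrite("pics/s5.png",a); cv2.imwrite("pics/w5.png",w)
A=cv2.resize(a[180:260,280:360],(400,400),interpolation=cv2.INTER_CUBIC)
B=cv2.resize(w[20:260,136:376],(400,400),interpolation=cv2.INTER_CUBIC)
cv2.imwrite("pics/c5.png",np.hstack([A,B]))
E
```

```text
[-179.32419864    0.53283362   64.8176104 ] [553.28261872 111.3349002   75.0910986 ] 30.693543758243322 [-15.49965888  -4.61229117  15.96198988] [-0.67838398  2.79158977  0.15452082]
```

View pics/c5.png

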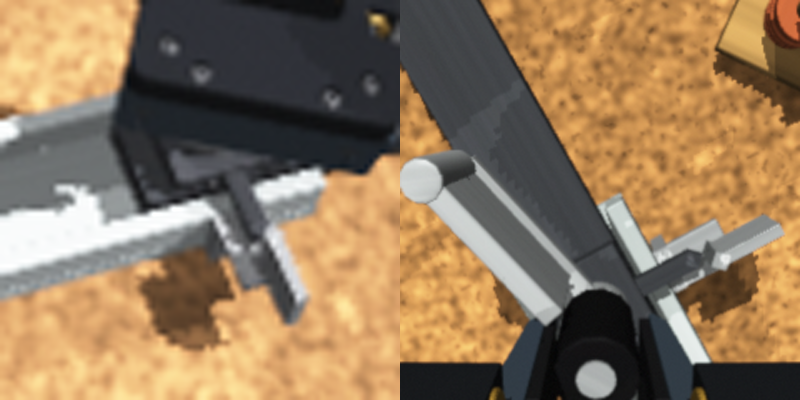

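The picture shows the lever part-closed (post at crop (421,178)) and the pointer still running into the mark plate. The sideways force has grown to 15 N because the knob sits a few mm off the TCP. I measure the lever angle and the pointer.

```bash
python3 - <<'E'
from h import *
s=state(); c=cam("wrist",s); th=np.radians(93.5); u=np.array([np.cos(th),np.sin(th)]);v=np.array([u[1],-u[0]])
q=lambda x,y:(136+(x-400)*.6,20+y*.6)
k=onz(c,*q(596,379),94); P=onz(c,*q(420,181),85); d=(P-k)[:2]
print("knob",k,"post r",np.linalg.norm(d),"v",1-(np.degrees(np.arctan2(d[1],d[0]))-93.5)/57.3)
f=lambda n,X:print(n,np.round(X,1),"y'",((X[:2]-k[:2])@u).round(1),"x'",((X[:2]-k[:2])@v).round(1))
for a,n,z in(((650,280),"ptr",32),((708,260),"tip",32),((715,255),"plate in",45),((778,224),"plate out",45)): f(n,onz(c,*q(*a),z))
a,b=onz(c,*q(403,60),28),onz(c,*q(545,265),28)
R=Ro.from_euler('xyz',s["ee_rot"],degrees=True).as_matrix(); print("tool of world x,y",(R.T@np.eye(3)[:,:2]).T.round(2))
E
```

```text
knob [556.43059048 112.76167817  94.        ] post r 78.58737913229716 v 0.779948104230943
ptr [581.2 115.8  32. ] y' 1.5 x' 24.9
tip [605.8 113.6  32. ] y' -2.1 x' 49.3
plate in [608.  118.5  45. ] y' 2.5 x' 51.8
plate out [633.7 119.6  45. ] y' 2.1 x' 77.6
tool of world x,y [[ 0.43  0.9  -0.01]
 [ 0.9  -0.43 -0.  ]]
```

Call:
step_arm(plan=[[[-0.02, -0.15, 0, 0.0, 0.2], [-0.04, -0.3, 0, 0.05, 0.2], [-0.04, -0.3, 0, 0.1, 0.2], [-0.04, -0.3, 0, 0.15, 0.2], [-0.04, -0.3, 0, 0.2, 0.2], [-0.04, -0.3, 0, 0.23, 0.2], [-0.04, -0.3, 0, 0.23, 0.2], [-0.04, -0.3, 0, 0.23, 0.2]]])

```text
time_s: 7.8
ee_pos: [552.3, 112.5, 75.1]
ee_rot: [-179.6, 0.5, 51.7]
force: [-11.6, -3.6, 12.2]
gripper_width: 27.0
gripper_force: 31.4
```

```bash
python3 - <<'E'
from h import *
s=state(); print(s["ee_rot"],s["ee_pos"],s["gripper_force"],s["force"],s["torque"])
w=grab_frame("wrist"); cv2.imwrite("pics/w6.png",w); a=grab_frame("scene"); cv2.imwrite("pics/s6.png",a)
A=cv2.resize(a[180:260,280:360],(400,400),interpolation=cv2.INTER_CUBIC)
B=cv2.resize(w[20:260,136:376],(400,400),interpolation=cv2.INTER_CUBIC)
cv2.imwrite("pics/c6.png",np.hstack([A,B]))
E
```

```text
[-179.6233059     0.5060021    51.65475375] [552.28690029 112.49039985  75.13582016] 31.415058821439743 [-11.61632219  -3.58948321  12.15116781] [-0.67667351  2.21264816  0.13968894]
```

View pics/c6.png

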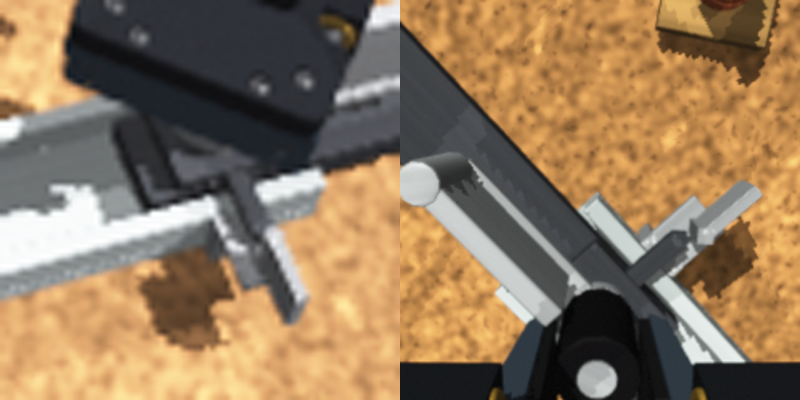

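The picture shows the lever almost parallel with the bar and the pointer in line with the plate. I compare the fin and channel edge directions numerically.

```bash
python3 - <<'E'
from h import *
s=state(); c=cam("wrist",s); th=np.radians(93.5); u=np.array([np.cos(th),np.sin(th)]);v=np.array([u[1],-u[0]])
q=lambda x,y:(136+(x-400)*.6,20+y*.6)
k=onz(c,*q(597,379),94); P=onz(c,*q(418,183),85); d=(P-k)[:2]; an=lambda d:np.degrees(np.arctan2(d[1],d[0])).round(1)
print("knob",k,"post",an(d))
for n,a,b,z in(("fin L edge",(550,320),(437,205),85),("fin R edge top",(540,290),(470,222),85),("channel inner R edge",(685,355),(585,205),24),("bar edge",(590,245),(430,62),34)):
    A,B=onz(c,*q(*a),z),onz(c,*q(*b),z); print(n,an((B-A)[:2]))
f=lambda n,X:print(n,np.round(X,1),"y'",((X[:2]-k[:2])@u).round(1),"x'",((X[:2]-k[:2])@v).round(1))
for a,n,z in(((636,275),"ptr",32),((682,240),"tip",32),((695,240),"plate in",45),((753,186),"plate out",45)): f(n,onz(c,*q(*a),z))
E
```

```text
knob [556.17624842 113.38974765  94.        ] post 93.7
fin L edge 93.8
fin R edge top 95.5
channel inner R edge 85.1
bar edge 92.1
ptr [577.8 115.9  32. ] y' 1.2 x' 21.7
tip [601.  116.1  32. ] y' -0.0 x' 44.9
plate in [605.1 116.6  45. ] y' 0.2 x' 49.0
plate out [633.5 119.9  45. ] y' 1.7 x' 77.6
```

Call:
step_arm(plan=[[[0, 0, 0, 0.02, 0.2], [0, 0, 0, 0.04, 0.2], [0, 0, 0, 0.06, 0.2], [0, 0, 0, 0.06, 0.2], [0, 0, 0, 0.06, 0.2]]])

```text
time_s: 8.52
ee_pos: [551.8, 112.4, 75.1]
ee_rot: [-179.6, 0.6, 48.3]
force: [-14.0, -3.4, 13.6]
gripper_width: 27.5
gripper_force: 35.5
```

```bash
python3 - <<'E'
from h import *
s=state(); print(s["ee_rot"],s["ee_pos"],s["gripper_force"],s["force"],s["torque"])
w=grab_frame("wrist"); cv2.imwrite("pics/w7.png",w)
o=cv2.imread("pics/w6.png"); g=lambda i:cv2.cvtColor(i,cv2.COLOR_BGR2GRAY)
t=g(o)[108:150,134:165]; r=cv2.matchTemplate(g(w)[80:180,100:220],t,cv2.TM_CCOEFF_NORMED); _,m,_,l=cv2.minMaxLoc(r); print("post shift px",l[0]+100-134,l[1]+80-108,m)
E
```

```text
[-179.63213108    0.58986802   48.2917409 ] [551.79840335 112.35843228  75.13310867] 35.45467985328287 [-13.97262782  -3.44293358  13.55495454] [-0.64942663  2.35397631  0.47243127]
post shift px -6 6 0.9840924143791199
```

The torque rose from 0.14 to 0.47 N m and the post stopped following the hand, so the lever is on its stop. The leg is at the mark and the grip is firm. I hand in.

```bash
python3 -c "
from workcell import *
print(job_done())"
```

```text
the job is handed in; nothing more can be done
None
```

The job is handed in at about 8.6 s: knob gripped at about 35 N, pointer within about 2 mm of the middle-sized mark by my camera measurements, lever on its closed stop, loose items untouched; no verdict was returned.

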